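# Wet the denture brush, then free the push-and-turn cap

### The arm

A 6-joint arm with a two-finger parallel gripper is mounted at the origin on the work surface. World frame = base frame: x ahead of the robot, y to its left, z up, the work surface at z = 0. Lengths are in m, angles in rad, forces in N, time in s.
With the tool pointing down it reaches from about 0.375 to 0.975 m from the base axis. Payload 3.8 kg.
Tool frame: the origin (TCP) lies at the very end of the fingers, on their centre line; the grasp point (between the pads) lies 19 mm behind it; z points along the fingers, y is the direction in which the jaws open and shut (so a half turn about z gives the same grasp; the last joint's range is limited). The gripper opens to 85 mm and grips with 20 to 120 N. Pads are 22 mm wide; open, the fingers measure 114 mm over their backs; the gripper's body (76 mm by 85 mm) begins 54 mm behind the grasp point. The pads swing forward as they close: fully open they stand 13 mm farther back than shut.
Start: joints at [1.257, 0.264, 1.604, -0, 1.274, -0.037], TCP at [0.184, 0.649, 0.231] pointing down, gripper open.
Joint ranges: [-2.63, 2.63], [-0.94, 2.18], [0.31, 2.57], [-1.31, 4.45], [0, 2.66], [-2.55, 2.55]. Speed limits (rad/s): [2.57, 2.57, 3.14, 3.14, 3.14, 3.14].

### API

Orientations are given as a rotation vector (axis times angle).
In Python, from workcell import bot, viewer gives the robot as it stands.
- The arm moves only by the tool jog_arm, never from a script. Its argument "motion" is a list of rows, each an object of numbers: "dx", "dy", "dz": the shift along the world's x, y, z in cm; "turn": the turn about the world's z in rad. A call has 1 to 12 rows; each row shifts and turns the commanded pose from where the row before left it; what a row does not reach is not made up. A row lasts 1/12 s, in which the tool goes at most 41.7 mm and 7.16 degrees, less where a joint would pass 70% of its speed; a pose out of reach is approached as far as the arm can. A call is refused whole if a number of a shift passes 4.17 or a number of a turn 0.125, either way. A call with a gripper value outside its range is refused whole. "fingers" is the finger opening in cm, from 0 to 8.54, set as the call begins (left out, the last holds). The fingers move at their own pace and stop on an object; "grip_force" is the grip in N (left out, the last holds). Time passes only in rows, so rows that do not move let the fingers close. It gives the time, the measured TCP pose, the force and the opening at its end, in the units of the state.
- bot.read_state(): the state, without advancing time (a new reading comes with each control period).
- viewer.read_camera(name): name is "scene" or "side" or "wrist"; returns (picture, depth): 384x512x3 uint8, red, green, blue; 384x512 float32, m along the optical axis (not along the pixel's ray), 0 where there is no reading.
- viewer.camera_info(name): a dict with "vertical_fov" (degrees; the focal length in pixels is half the picture's height over the tangent of half this angle, whatever the lens; pixels are square), "cx", "cy" (the principal point, pixels), "dist" ([k1, k2, p1, p2, k3] as OpenCV has them; the pictures are not rectified), "R" (3x3) and "t" (3): a world point X has camera coordinates R X + t. Camera axes: x right, y down, z forward; pixel columns grow to the right and rows downward; lengths in m; the calibration is good to about 2 mm. A picture is of the moment at which its call begins: read the wrist's pose just before it. camera_info takes no time and is no camera call; for the wrist camera it gives the pose at the moment of the call.
- bot.finish_job(): hands the job in, once; it reports no verdict.
The state is a dict: "time": time; "q": joint angles; "joint_vel": joint speeds; "joint_torque": joint torques, N m; "tool_pos": TCP position; "tcp_rot": TCP orientation; "wrist_force": force on the tool from outside, world axes, zero at the start; "torque": the same for the moment, N m; "width": opening from 0.0 (shut) to 1.0 (fully open).
Only numpy, scipy, OpenCV 4.12 (cv2) and the standard library are available. Lean on these libraries where they do the work, as an engineer would, in place of code of your own. Each camera call takes 0.05 s, during which the arm holds its last target. There are 200 camera calls.

### The job

Get ready to clean the dentures: lift the white brush out of its stand, dip its head deep into the steel cup without shoving the cup about, and stand the brush back head-down in its stand. Then press the bottle's push-and-turn safety cap down, twist it free counter-clockwise and lift it off. Finish while still holding the cap level, a few centimetres straight above the open bottle, and leave the pot, pill dispenser and glasses case where they are.

Things in the scene. Friction and masses are not known exactly. Their poses are not given: they have to be found in the camera images.
- bottle: Grey plastic cleanser bottle, 64 mm across, 72 mm high to the shoulder, with a 26 mm neck up to 103 mm, held fast in a black rubber foot 92 mm across: it neither moves nor turns. Origin at the centre of the underside, z up. Under a flange on its neck the cap's two lugs sit in notches 4 mm deep; 60 to 78 degrees counter-clockwise from there are gaps to lift them out, then a hard end stop.
- cap: White ribbed round cap on the bottle, 46 mm across, 30 mm high, 35 g; grip its sides at any yaw. Origin at the centre of its lower rim, z up; closed, rim 84 mm and top 114 mm up. To free it: push it down 4.5 mm or more (about 5.5; bottoms at 7), keep it down and turn it about 70 degrees (1.2 rad) counter-clockwise seen from above, lift. Closed, its x axis lies along the bottle's.
- seal (a joint): Sprung plug in the bottle's mouth that pushes the cap up from inside: 0 with the cap closed, grows in metres as the cap is pushed down, to 0.007; about -0.0015 when the cap is off. It pushes with about 5 N at 0 and 8.5 N at 5.5 mm.
- brush: Short white denture brush, 150 mm long, about 45 g, standing upright, head down, in the stand. Origin at the centre of the lower end of its head, z up along the handle to the handle's end at 150 mm. Head with bristles 18 x 13 mm and 34 mm long, a thin neck, then a round handle 16 mm in diameter from 70 to 142 mm above the origin.
- stand: White ceramic brush stand, fixed: a round tube 40 mm across outside, 30 mm inside, 60 mm high, inner floor 6 mm above the surface, on a 76 mm foot disc. Origin at the centre of its underside, z up. The brush stands in it loosely and may lean a little.
- cup: Plain stainless steel cup, open at the top, about 76 mm across at the rim, 85 mm high, wall 3 mm, empty, about 0.22 kg, loose. Origin at the centre of its underside, z up.
- pot: Lidded grey denture pot, 96 mm across, 69 mm high, loose; bystander. Origin at the centre of its underside.
- dispenser: Round white pill dispenser with a clear dial lid, 90 mm across, 31 mm high, loose; bystander. Origin at the centre of its underside.
- case: Black folding glasses case, 60 x 150 mm, 38 mm high, its length along its y axis, loose; bystander. Origin at the centre of its underside.
Mind the look-alikes: they are no part of the job. What is shaped like the cap but blue, brown or yellow is not meant.

How it is judged:
On the way, in this order (a step that is already met when the one before it is completed fails the run):
1. the held brush's head end is at least 25 mm below the cup's rim, inside the cup (z of brush in the frame of cup below 0.06 m and horizontal distance between brush and cup below 0.036 m and contact force between the fingers and brush above 0.5 N and angle between cup's own z axis and vertical below 0.3 rad), for 0.1 s.
2. the brush stands head-down in its stand again and is let go (z of brush in the frame of stand below 0.03 m and horizontal distance between brush and stand below 0.015 m and angle between brush's own z axis and vertical below 0.4 rad and contact force between the fingers and brush below 0.1 N), for 0.2 s.
3. the cap is turned past its notches while pushed down (value of joint seal above 0.003 m and angle between the x axis of cap and the x axis of bottle, either way round above 0.3 rad and contact force between the fingers and cap above 0.5 N), for 0.04 s.
At the end, for the whole second after the job is handed in: The fingers hold the cap still, level within 20 degrees, within 35 mm of straight above the bottle, its lower rim 17 to 127 mm above the top of the neck, touching nothing else; the brush stands head-down in its stand, untouched, leaning no more than 23 degrees; the cup is upright (all of step 2 and z of cap in the frame of bottle between 0.12 and 0.23 m and horizontal distance between cap and bottle below 0.035 m and angle between cap's own z axis and vertical below 0.35 rad and linear speed of cap below 0.03 m/s and contact force between the fingers and cap above 0.5 N and contact force between cap and bottle below 0.05 N and angle between cup's own z axis and vertical below 0.15 rad); the arm keeps its last pose, push and grip.
It fails at once if the cup is pushed more than 40 mm or tipped (distance of cup from where it was at the start of the episode above 0.04 m or angle between cup's own z axis and vertical above 0.5 rad).
It fails at once if a bystander is shifted more than 25 mm (distance of any of pot, dispenser, case from where it was at the start of the episode above 0.025 m).
It also fails if it takes over 58 s, if anything falls off the work surface, if the arm or the gripper's body presses on something with over 40 N, if the wrist force passes 120 N, or if a joint passes its speed limit or range.

## Working session

There is one attempt and no reset: what is moved stays moved. The work goes in short steps, Python scripts to look and compute and a tool call to move; the robot and the scene stay as the last step left them, time stands still between calls to the robot, and variables do not carry over. Pictures are saved under pics/ and viewed, about 8 in all and at most 12, crops included, and the job is handed in when it is done.

Besides the shell and the picture viewer there is one more tool, called as a command line: name --argument value ..., lists and objects as JSON in quotes. jog_arm: Moves the arm, as the interface text tells. Its arguments: {"type":"object","properties":{"motion":{"type":"array"},"fingers":{"type":"number"},"grip_force":{"type":"number"}},"required":["motion"]}

```bash
ls; mkdir -p pics; cat > h.py <<'E'
import numpy as np, cv2
from workcell import bot, viewer
def shot(n):
    i=viewer.camera_info(n); p,d=viewer.read_camera(n); return p,d,i
def K(i):
    f=192/np.tan(np.radians(i["vertical_fov"])/2); return np.array([[f,0,i["cx"]],[0,f,i["cy"]],[0,0,1]])
def pts(d,i):
    v,u=np.mgrid[:384,:512]; uv=np.stack([u,v],-1).reshape(-1,1,2).astype(float)
    n=cv2.undistortPoints(uv,K(i),np.array(i["dist"])).reshape(384,512,2)
    c=np.dstack([n*d[...,None],d]); P=(c-np.array(i["t"]))@np.array(i["R"]); P[d<=0]=np.nan; return P
def ray(uv,i,z):
    n=cv2.undistortPoints(np.array(uv,float).reshape(-1,1,2),K(i),np.array(i["dist"])).reshape(-1,2)
    R=np.array(i["R"]);o=-R.T@np.array(i["t"]); D=np.c_[n,np.ones(len(n))]@R
    return o+D*((z-o[2])/D[:,2])[:,None]
E
python3 - <<'E'
from h import *
s=bot.read_state(); print({k:np.round(v,3) for k,v in s.items()})
ps=[]
for n in("scene","side"):
    p,d,i=shot(n); np.savez(f"{n}0.npz",p=p,d=d); ps.append(p); print(n,i)
    cv2.imwrite(f"pics/{n}0.png",cv2.resize(p[...,::-1],(768,576)))
E
```

```text
pics
{'time': np.float64(0.0), 'q': array([ 1.257,  0.265,  1.605,  0.   ,  1.274, -0.037]), 'joint_vel': array([-0.002,  0.001,  0.   ,  0.   ,  0.   , -0.001]), 'joint_torque': array([-0.0000e+00, -5.1512e+01, -3.6731e+01,  0.0000e+00,  1.3000e-02,
        0.0000e+00]), 'tool_pos': array([0.184, 0.649, 0.23 ]), 'tcp_rot': array([-4.330e-01, -3.111e+00,  3.000e-03]), 'wrist_force': array([-0.391, -0.022,  0.067]), 'torque': array([ 0.008, -0.054, -0.03 ]), 'width': np.float64(1.002)}
scene {'vertical_fov': 53.70770282391247, 'cx': 256.8157985456819, 'cy': 194.51734481691105, 'dist': array([0.000193, 0.      , 0.      , 0.      , 0.      ]), 'R': array([[ 0.04930822,  0.99858836, -0.01974791],
       [ 0.70633706, -0.04884292, -0.70618859],
       [-0.70615626,  0.02087223, -0.70774832]]), 't': array([-0.09464291, -0.34087392,  1.53950508])}
side {'vertical_fov': 47.430715282918676, 'cx': 250.32216375719108, 'cy': 189.66218468536727, 'dist': array([-0.10311445,  0.        ,  0.        ,  0.        ,  0.        ]), 'R': array([[ 0.84377422, -0.53651632, -0.01397495],
       [-0.28011932, -0.41803162, -0.86416592],
       [ 0.45779715,  0.73307558, -0.50301289]]), 't': array([-0.47927589,  0.28007119,  0.73002531])}
```

View pics/scene0.png

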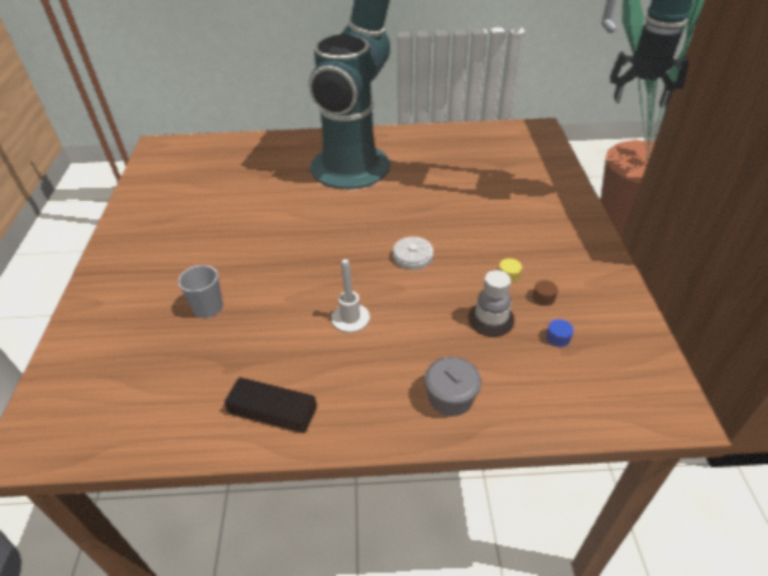

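View pics/side0.png

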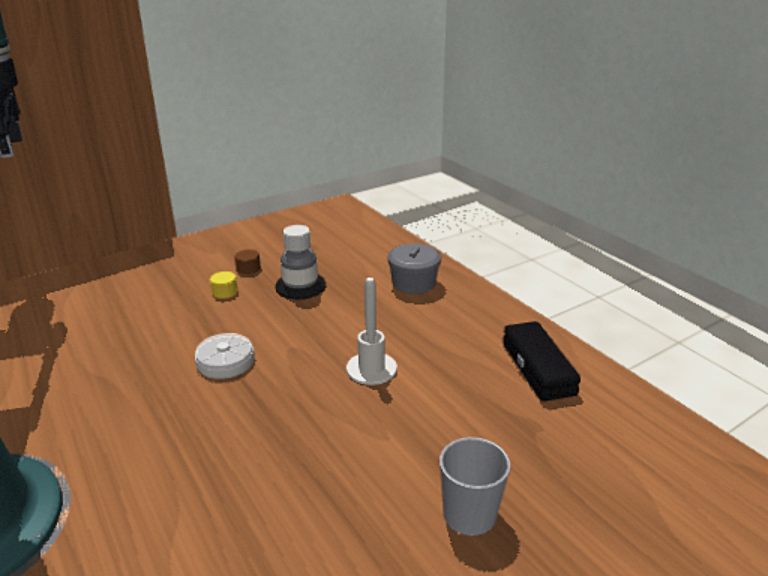

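Scene: cup rim is at (200,277), brush tip at (346,262), stand at (349,305), and the white cap at (497,284). In the side view the cap is at (297,238), the brush tip at (370,281) and the cup rim at (475,463). I'll measure from depth and check it with two-view triangulation.

```bash
cat > m.py <<'E'
from h import *
def circ(P):
    A=np.c_[2*P[:,:2],np.ones(len(P))]; s=np.linalg.lstsq(A,(P[:,:2]**2).sum(1),rcond=None)[0]
    return s[:2],np.sqrt(s[2]+s[:2]@s[:2])
# seeds in native px: per view box u0,v0,u1,v1
B={"scene":dict(cup=(115,172,152,215),brush=(222,168,240,197),stand=(218,190,250,222),bottle=(310,178,345,225),disp=(260,155,292,182),pot=(280,236,322,278),case=(148,250,214,290)),
"side":dict(cup=(288,286,344,360),brush=(238,182,256,222),stand=(228,215,268,258),bottle=(180,148,220,200),disp=(127,220,173,254),pot=(256,158,297,198),case=(330,210,390,268))}
D={}
for n in B:
    z=np.load(n+"0.npz"); i=viewer.camera_info(n); P=pts(z["d"],i)
    for k,(a,b,c,e) in B[n].items():
        q=P[b:e,a:c].reshape(-1,3); q=q[np.isfinite(q[:,0])&(q[:,2]>.006)&(q[:,2]<.25)]; D[n,k]=q
        t=q[:,2].max(); top=q[q[:,2]>np.percentile(q[:,2],97)-.006]
        print(n,k,len(q),"zmax",round(t,3),"mid all",np.round((q.min(0)+q.max(0))/2,3),"ext",np.round(np.ptp(q,0),3),"top mid",np.round((top.min(0)+top.max(0))/2,3),np.round(np.ptp(top,0),3))
for k,lo,hi in(("cup",.08,.09),("bottle",.109,.125),("bottle",.088,.11),("bottle",.02,.07),("stand",.02,.058),("brush",.08,.11),("brush",.115,.145),("brush",.145,.16)):
    for n in ("scene","side"):
        q=D[n,k]; q=q[(q[:,2]>lo)&(q[:,2]<hi)]
        if len(q)>4: c,r=circ(q); print(k,lo,n,len(q),np.round(c,4),round(r,4),np.round(q.mean(0),4))
    q=np.vstack([D[n,k] for n in B]); q=q[(q[:,2]>lo)&(q[:,2]<hi)]; c,r=circ(q); print("   both",np.round(c,4),round(r,4))
E
python3 m.py
```

```text
scene cup 754 zmax 0.09 mid all [ 0.506 -0.298  0.048] ext [0.078 0.076 0.083] top mid [ 0.507 -0.298  0.085] [0.075 0.076 0.01 ]
scene brush 141 zmax 0.158 mid all [ 0.555 -0.004  0.106] ext [0.027 0.029 0.105] top mid [ 0.559 -0.006  0.154] [0.011 0.011 0.007]
scene stand 380 zmax 0.102 mid all [ 0.561 -0.004  0.054] ext [0.068 0.073 0.096] top mid [ 0.563 -0.005  0.094] [0.006 0.012 0.017]
scene bottle 995 zmax 0.116 mid all [0.528 0.29  0.061] ext [0.195 0.119 0.11 ] top mid [0.579 0.275 0.113] [0.046 0.045 0.007]
scene disp 460 zmax 0.035 mid all [0.384 0.135 0.021] ext [0.089 0.085 0.029] top mid [0.383 0.135 0.03 ] [0.083 0.083 0.011]
scene pot 1147 zmax 0.071 mid all [0.76  0.172 0.039] ext [0.096 0.094 0.065] top mid [0.761 0.173 0.066] [0.086 0.084 0.01 ]
scene case 1463 zmax 0.043 mid all [ 0.768 -0.142  0.025] ext [0.101 0.156 0.037] top mid [ 0.766 -0.142  0.038] [0.097 0.153 0.009]
side cup 2413 zmax 0.087 mid all [ 0.505 -0.299  0.047] ext [0.076 0.077 0.081] top mid [ 0.505 -0.299  0.083] [0.076 0.077 0.008]
side brush 283 zmax 0.158 mid all [ 0.562 -0.001  0.108] ext
[... 1385 characters left out ...]
tand 0.02 scene 163 [ 0.56   -0.0049] 0.0171 [ 0.5663 -0.0051  0.0419]
stand 0.02 side 302 [ 0.5555 -0.0083] 0.0173 [ 0.5516 -0.0156  0.0413]
   both [ 0.5573 -0.0069] 0.0183
brush 0.08 scene 40 [ 0.5588 -0.0049] 0.0062 [ 0.5627 -0.0049  0.0956]
brush 0.08 side 84 [ 0.5561 -0.0073] 0.0066 [ 0.5539 -0.0109  0.095 ]
   both [ 0.5568 -0.0059] 0.0077
brush 0.115 scene 44 [ 0.5599 -0.0047] 0.0059 [ 0.563  -0.0044  0.1298]
brush 0.115 side 99 [ 0.5562 -0.0069] 0.0067 [ 0.5542 -0.0104  0.1301]
   both [ 0.5571 -0.0055] 0.0078
brush 0.145 scene 29 [ 0.5591 -0.0049] 0.0054 [ 0.5606 -0.0048  0.1519]
brush 0.145 side 46 [ 0.5558 -0.008 ] 0.0051 [ 0.5549 -0.0095  0.1516]
   both [ 0.5572 -0.0062] 0.0063
```

The two views agree within about 3 mm, and heights and radii match the given sizes:

| Object | x (m) | y (m) |
|---|---|---|
| Brush/stand | 0.557 | -0.006 |
| Cup | 0.506 | -0.299 |
| Cap | 0.579 | 0.274 |

The brush is upright. I'm moving over it now.

jog_arm --motion '[{"dx": 1.55, "dy": -2.73}, {"dx": 1.55, "dy": -2.73}, {"dx": 1.55, "dy": -2.73}, {"dx": 1.55, "dy": -2.73}, {"dx": 1.55, "dy": -2.73}, {"dx": 1.55, "dy": -2.73}, {"dx": 1.55, "dy": -2.73}, {"dx": 1.55, "dy": -2.73}, {"dx": 1.55, "dy": -2.73}, {"dx": 1.55, "dy": -2.73}, {"dx": 1.55, "dy": -2.73}, {"dx": 1.55, "dy": -2.73}]' --fingers 8.54

```text
validation failed for argument at $.mo...
```

jog_arm --motion '[{"dx": 1.55, "dy": -2.73}, {"dx": 1.55, "dy": -2.73}, {"dx": 1.55, "dy": -2.73}, {"dx": 1.55, "dy": -2.73}, {"dx": 1.55, "dy": -2.73}, {"dx": 1.55, "dy": -2.73}, {"dx": 1.55, "dy": -2.73}, {"dx": 1.55, "dy": -2.73}, {"dx": 1.55, "dy": -2.73}, {"dx": 1.55, "dy": -2.73}, {"dx": 1.55, "dy": -2.73}, {"dx": 1.55, "dy": -2.73}]'

```text
validation failed for argument at $.mo...
```

jog_arm --motion '[{}, {}]'

```text
validation failed for argument at $.mo...
```

All four numbers are probably required in each row.

jog_arm --motion '[{"dx": 1.55, "dy": -2.73, "dz": 0, "turn": 0}, {"dx": 1.55, "dy": -2.73, "dz": 0, "turn": 0}, {"dx": 1.55, "dy": -2.73, "dz": 0, "turn": 0}, {"dx": 1.55, "dy": -2.73, "dz": 0, "turn": 0}, {"dx": 1.55, "dy": -2.73, "dz": 0, "turn": 0}, {"dx": 1.55, "dy": -2.73, "dz": 0, "turn": 0}, {"dx": 1.55, "dy": -2.73, "dz": 0, "turn": 0}, {"dx": 1.55, "dy": -2.73, "dz": 0, "turn": 0}, {"dx": 1.55, "dy": -2.73, "dz": 0, "turn": 0}, {"dx": 1.55, "dy": -2.73, "dz": 0, "turn": 0}, {"dx": 1.55, "dy": -2.73, "dz": 0, "turn": 0}, {"dx": 1.55, "dy": -2.73, "dz": 0, "turn": 0}]' --fingers 8.54

```text
time: 1.1
tool_pos: [0.3706, 0.3201, 0.2308]
tcp_rot: [-0.433, -3.111, 0.001]
wrist_force: [0.7, -0.3, 0.6]
width: 1.004
```

jog_arm --motion '[{"dx": 1.55, "dy": -2.71, "dz": 0, "turn": 0}, {"dx": 1.55, "dy": -2.71, "dz": 0, "turn": 0}, {"dx": 1.55, "dy": -2.71, "dz": 0, "turn": 0}, {"dx": 1.55, "dy": -2.71, "dz": 0, "turn": 0}, {"dx": 1.55, "dy": -2.71, "dz": 0, "turn": 0}, {"dx": 1.55, "dy": -2.71, "dz": 0, "turn": 0}, {"dx": 1.55, "dy": -2.71, "dz": 0, "turn": 0}, {"dx": 1.55, "dy": -2.71, "dz": 0, "turn": 0}, {"dx": 1.55, "dy": -2.71, "dz": 0, "turn": 0}, {"dx": 1.55, "dy": -2.71, "dz": 0, "turn": 0}, {"dx": 1.55, "dy": -2.71, "dz": 0, "turn": 0}, {"dx": 1.55, "dy": -2.71, "dz": 0, "turn": 0}]'

```text
time: 2.1
tool_pos: [0.5566, -0.005, 0.2308]
tcp_rot: [-0.434, -3.111, 0.0]
wrist_force: [1.5, 1.0, 0.0]
width: 0.997
```

```bash
python3 - <<'E'
from h import *
s=bot.read_state();print(s["tool_pos"],s["q"])
p,d,i=shot("wrist"); cv2.imwrite("pics/w1.png",p[...,::-1]); P=pts(d,i)
m=np.isfinite(P[...,0])&(P[...,2]>.1)&(P[...,2]<.17)&(np.hypot(P[...,0]-.557,P[...,1]+.006)<.03)
q=P[m];print(len(q),np.round((q.min(0)+q.max(0))/2,4),np.ptp(q,0)); t=q[q[:,2]>q[:,2].max()-.006];print(np.round((t.min(0)+t.max(0))/2,4))
m=np.isfinite(P[...,0])&(P[...,2]>.056)&(P[...,2]<.07)&(np.hypot(P[...,0]-.557,P[...,1]+.006)<.03)
q=P[m];print(len(q),np.round((q.min(0)+q.max(0))/2,4),np.ptp(q,0))
E
```

```text
[ 0.55660047 -0.00499514  0.23076994] [-5.37669701e-02  4.13967755e-02  1.85957503e+00  7.41114243e-05
  1.24144801e+00 -1.34756099e+00]
660 [ 0.5543 -0.0025  0.1283] [0.01392384 0.01547548 0.05614001]
[ 0.555  -0.0028  0.1533]
467 [ 0.5546 -0.0027  0.0629] [0.03761316 0.03923324 0.01375862]
```

View pics/w1.png

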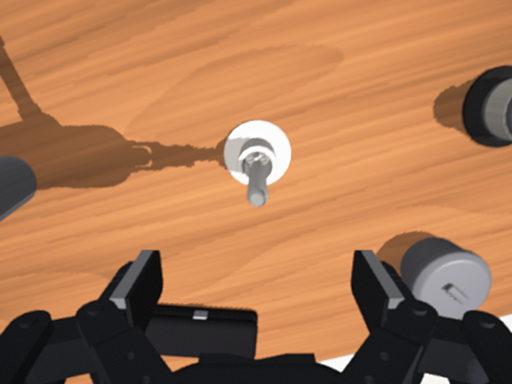

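Wrist view: the brush tip at (257,198) is centred between the fingertips, which sit at about columns 160 and 355. Descend and grip.

jog_arm --motion '[{"dx": 0, "dy": 0, "dz": -2.5, "turn": 0}, {"dx": 0, "dy": 0, "dz": -2.5, "turn": 0}, {"dx": 0, "dy": 0, "dz": -2.5, "turn": 0}, {"dx": 0, "dy": 0, "dz": -2.5, "turn": 0}, {"dx": 0, "dy": 0, "dz": -1.5, "turn": 0}, {"dx": 0, "dy": 0, "dz": -1, "turn": 0}, {"dx": 0, "dy": 0, "dz": 0, "turn": 0}]'

```text
time: 2.73
tool_pos: [0.554, -0.0033, 0.1032]
tcp_rot: [-0.433, -3.106, 0.001]
wrist_force: [-0.1, 1.1, -1.2]
width: 0.999
```

jog_arm --motion '[{"dx": 0, "dy": 0, "dz": 0, "turn": 0}, {"dx": 0, "dy": 0, "dz": 0, "turn": 0}, {"dx": 0, "dy": 0, "dz": 0, "turn": 0}, {"dx": 0, "dy": 0, "dz": 0, "turn": 0}, {"dx": 0, "dy": 0, "dz": 0, "turn": 0}, {"dx": 0, "dy": 0, "dz": 0, "turn": 0}, {"dx": 0, "dy": 0, "dz": 0, "turn": 0}, {"dx": 0, "dy": 0, "dz": 0, "turn": 0}, {"dx": 0, "dy": 0, "dz": 0, "turn": 0}]' --fingers 0.8 --grip_force 30

```text
time: 3.48
tool_pos: [0.5572, -0.0036, 0.1072]
tcp_rot: [0.433, 3.11, 0.0]
wrist_force: [0.2, -0.4, 5.8]
width: 0.18
```

jog_arm --motion '[{"dx": 0, "dy": 0, "dz": 0.7, "turn": 0}, {"dx": 0, "dy": 0, "dz": 1.3, "turn": 0}, {"dx": 0, "dy": 0, "dz": 2, "turn": 0}, {"dx": 0, "dy": 0, "dz": 2, "turn": 0}, {"dx": 0, "dy": 0, "dz": 2, "turn": 0}, {"dx": 0, "dy": 0, "dz": 2, "turn": 0}, {"dx": 0, "dy": 0, "dz": 1.5, "turn": 0}, {"dx": 0, "dy": 0, "dz": 0.5, "turn": 0}, {"dx": 0, "dy": 0, "dz": 0, "turn": 0}, {"dx": 0, "dy": 0, "dz": 0, "turn": 0}]'

```text
time: 4.32
tool_pos: [0.5562, -0.0035, 0.2262]
tcp_rot: [-0.433, -3.111, -0.0]
wrist_force: [-0.9, 0.3, -0.4]
width: 0.18
```

```bash
cat > brush.py <<'E'
from h import *
def brush(tag):
    s=bot.read_state(); t=s["tool_pos"]; print("tcp",np.round(t,4),"F",np.round(s["wrist_force"],1),"w",round(s["width"],3))
    ims=[]
    for n in("scene","side"):
        p,d,i=shot(n); P=pts(d,i)
        m=np.isfinite(P[...,0])&(np.hypot(P[...,0]-t[0],P[...,1]-t[1])<.03)&(P[...,2]<t[2]-.003)&(P[...,2]>.062)
        q=P[m]
        print(n,len(q),"zmin",q[:,2].min().round(4) if len(q) else 0)
        for a,b in((0,.025),(.025,.05),(.05,.11)):
            r=q[(q[:,2]<t[2]-a)&(q[:,2]>t[2]-b)]
            if len(r)>5: print("  below",a,b,len(r),"mid-tcp",np.round((r.min(0)+r.max(0))/2-t,4),"ext",np.round(np.ptp(r,0),3))
        R=np.array(i["R"]);c=K(i)@(R@(t-[0,0,.05])+i["t"]); u,v=(c[:2]/c[2]).astype(int); u=np.clip(u,64,448);v=np.clip(v,64,320)
        ims.append(cv2.resize(p[v-64:v+64,u-64:u+64,::-1],(390,390),interpolation=cv2.INTER_CUBIC))
    cv2.imwrite(f"pics/{tag}.png",np.hstack(ims))
E
python3 -c "
from brush import *; brush('b1')"
```

```text
tcp [ 0.5562 -0.0035  0.2262] F [-0.9  0.3 -0.4] w 0.18
scene 152 zmin 0.062
  below 0 0.025 36 mid-tcp [ 0.0043 -0.0013 -0.0145] ext [0.013 0.015 0.021]
  below 0.025 0.05 30 mid-tcp [ 0.0044 -0.0007 -0.0376] ext [0.01  0.014 0.022]
  below 0.05 0.11 83 mid-tcp [ 0.0024 -0.0013 -0.0754] ext [0.016 0.019 0.048]
side 293 zmin 0.0621
  below 0 0.025 62 mid-tcp [-0.0025 -0.0056 -0.0145] ext [0.013 0.011 0.021]
  below 0.025 0.05 66 mid-tcp [-0.0024 -0.0057 -0.0372] ext [0.012 0.012 0.024]
  below 0.05 0.11 162 mid-tcp [-0.0019 -0.0012 -0.0757] ext [0.012 0.023 0.05 ]
```

View pics/b1.png

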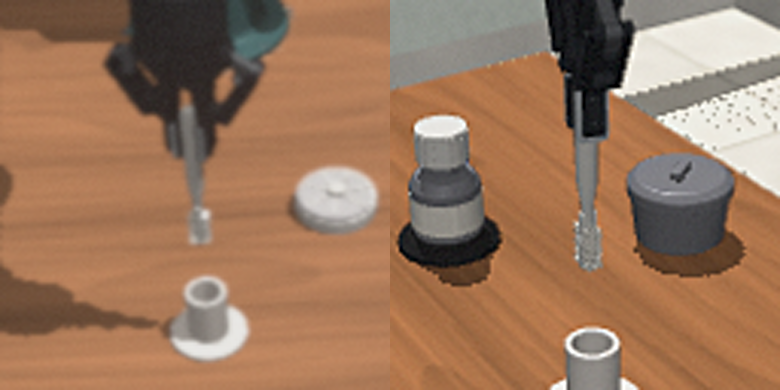

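The brush hangs vertically, head at (200,225) left and (588,240) right. Its head end is about 0.10 m below the TCP. Next, move to the cup.

jog_arm --motion '[{"dx": -0.2, "dy": -1.2, "dz": 0, "turn": 0}, {"dx": -0.5, "dy": -2.9, "dz": 0, "turn": 0}, {"dx": -0.5, "dy": -2.9, "dz": 0, "turn": 0}, {"dx": -0.5, "dy": -2.9, "dz": 0, "turn": 0}, {"dx": -0.5, "dy": -2.9, "dz": 0, "turn": 0}, {"dx": -0.5, "dy": -2.9, "dz": 0, "turn": 0}, {"dx": -0.5, "dy": -2.9, "dz": 0, "turn": 0}, {"dx": -0.5, "dy": -2.9, "dz": 0, "turn": 0}, {"dx": -0.5, "dy": -2.9, "dz": 0, "turn": 0}, {"dx": -0.5, "dy": -2.9, "dz": 0, "turn": 0}, {"dx": -0.3, "dy": -1.9, "dz": 0, "turn": 0}, {"dx": 0, "dy": 0, "dz": 0, "turn": 0}]'

```text
time: 5.42
tool_pos: [0.5046, -0.2996, 0.225]
tcp_rot: [-0.439, -3.109, 0.002]
wrist_force: [0.1, 0.0, -0.4]
width: 0.177
```

```bash
python3 - <<'E'
from h import *
from m import circ
s=bot.read_state();t=s["tool_pos"];print(t,s["q"],s["width"])
for n in("scene","side"):
    p,d,i=shot(n);P=pts(d,i); ok=np.isfinite(P[...,0])
    h=P[ok&(np.hypot(P[...,0]-t[0],P[...,1]-t[1])<.03)&(P[...,2]<t[2]-.005)&(P[...,2]>.1)]
    r=P[ok&(np.hypot(P[...,0]-.506,P[...,1]+.299)<.05)&(P[...,2]<.09)&(P[...,2]>.08)]
    print(n,"brush",len(h),np.round((h.min(0)+h.max(0))/2,4),"zmin",h[:,2].min(),"rim",len(r),circ(r))
E
```

```text
scene cup 754 zmax 0.09 mid all [ 0.506 -0.298  0.048] ext [0.078 0.076 0.083] top mid [ 0.507 -0.298  0.085] [0.075 0.076 0.01 ]
scene brush 141 zmax 0.158 mid all [ 0.555 -0.004  0.106] ext [0.027 0.029 0.105] top mid [ 0.559 -0.006  0.154] [0.011 0.011 0.007]
scene stand 380 zmax 0.102 mid all [ 0.561 -0.004  0.054] ext [0.068 0.073 0.096] top mid [ 0.563 -0.005  0.094] [0.006 0.012 0.017]
scene bottle 995 zmax 0.116 mid all [0.528 0.29  0.061] ext [0.195 0.119 0.11 ] top mid [0.579 0.275 0.113] [0.046 0.045 0.007]
scene disp 460 zmax 0.035 mid all [0.384 0.135 0.021] ext [0.089 0.085 0.029] top mid [0.383 0.135 0.03 ] [0.083 0.083 0.011]
scene pot 1147 zmax 0.071 mid all [0.76  0.172 0.039] ext [0.096 0.094 0.065] top mid [0.761 0.173 0.066] [0.086 0.084 0.01 ]
scene case 1463 zmax 0.043 mid all [ 0.768 -0.142  0.025] ext [0.101 0.156 0.037] top mid [ 0.766 -0.142  0.038] [0.097 0.153 0.009]
side cup 2413 zmax 0.087 mid all [ 0.505 -0.299  0.047] ext [0.076 0.077 0.081] top mid [ 0.505 -0.299  0.083] [0.076 0.077 0.008]
side brush 283 zmax 0.158 mid all [ 0.562 -0.001  0.108] ext
[... 1804 characters left out ...]
]
brush 0.115 side 99 [ 0.5562 -0.0069] 0.0067 [ 0.5542 -0.0104  0.1301]
   both [ 0.5571 -0.0055] 0.0078
brush 0.145 scene 29 [ 0.5591 -0.0049] 0.0054 [ 0.5606 -0.0048  0.1519]
brush 0.145 side 46 [ 0.5558 -0.008 ] 0.0051 [ 0.5549 -0.0095  0.1516]
   both [ 0.5572 -0.0062] 0.0063
[ 0.50458381 -0.29961627  0.22498447] [-0.57707156  0.10339548  1.80410634 -0.00216481  1.23539382 -1.86669481] 0.17740419136674804
scene brush 164 [ 0.5062 -0.3007  0.1726] zmin 0.12549699433037506 rim 105 (array([ 0.50728691, -0.29831127]), np.float64(0.035916646612267185))
side brush 486 [ 0.5028 -0.2994  0.1723] zmin 0.1250738994328903 rim 375 (array([ 0.50426472, -0.29974323]), np.float64(0.03631770813268234))
```

The brush is centred over the cup within 2 mm, with its head end at z = 0.125. Dip 9 cm, hold, then lift.

jog_arm --motion '[{"dx": 0, "dy": 0, "dz": -1.5, "turn": 0}, {"dx": 0, "dy": 0, "dz": -2, "turn": 0}, {"dx": 0, "dy": 0, "dz": -2, "turn": 0}, {"dx": 0, "dy": 0, "dz": -2, "turn": 0}, {"dx": 0, "dy": 0, "dz": -1.5, "turn": 0}, {"dx": 0, "dy": 0, "dz": 0, "turn": 0}, {"dx": 0, "dy": 0, "dz": 0, "turn": 0}, {"dx": 0, "dy": 0, "dz": 0, "turn": 0}, {"dx": 0, "dy": 0, "dz": 0, "turn": 0}]'

```text
time: 6.27
tool_pos: [0.5075, -0.2957, 0.1379]
tcp_rot: [0.432, 3.109, -0.002]
wrist_force: [-0.5, -0.2, -0.1]
width: 0.177
```

```bash
sed -i 's/^# seeds.*/if __name__!="__main__": raise SystemExit/' m.py; python3 - <<'E'
from h import *
s=bot.read_state();print(s["tool_pos"],s["wrist_force"])
p,d,i=shot("side"); cv2.imwrite("pics/dip.png",cv2.resize(p[150:384,200:500,::-1],(600,468)))
E
```

```text
[ 0.5075473  -0.29574211  0.13793043] [-0.49181707 -0.16208803 -0.09331416]
```

View pics/dip.png

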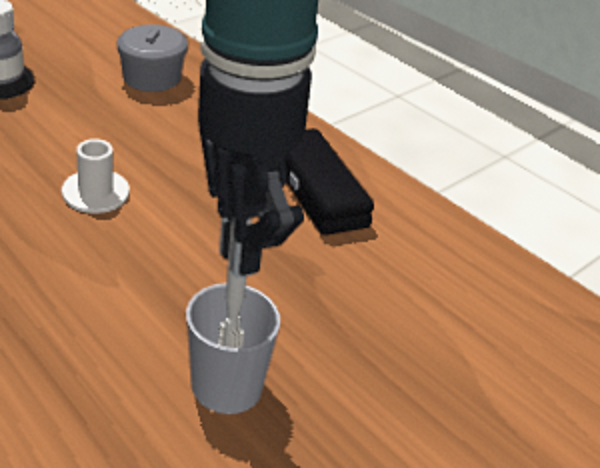

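The head is inside the cup (around (232,335)), clear of the walls, and the forces are near zero. Lift and go back over the stand.

jog_arm --motion '[{"dx": 0, "dy": 0, "dz": 1.5, "turn": 0}, {"dx": 0, "dy": 0, "dz": 2, "turn": 0}, {"dx": 0, "dy": 0, "dz": 2, "turn": 0}, {"dx": 0, "dy": 0, "dz": 2, "turn": 0}, {"dx": 0, "dy": 0, "dz": 1.5, "turn": 0}, {"dx": 0, "dy": 0, "dz": 0, "turn": 0}]'

```text
time: 6.82
tool_pos: [0.5091, -0.2971, 0.2321]
tcp_rot: [0.432, 3.103, -0.006]
wrist_force: [0.2, 0.5, 0.5]
width: 0.179
```

jog_arm --motion '[{"dx": 0.3, "dy": 1.9, "dz": 0, "turn": 0}, {"dx": 0.5, "dy": 2.9, "dz": 0, "turn": 0}, {"dx": 0.5, "dy": 2.9, "dz": 0, "turn": 0}, {"dx": 0.5, "dy": 2.9, "dz": 0, "turn": 0}, {"dx": 0.5, "dy": 2.9, "dz": 0, "turn": 0}, {"dx": 0.5, "dy": 2.9, "dz": 0, "turn": 0}, {"dx": 0.5, "dy": 2.9, "dz": 0, "turn": 0}, {"dx": 0.5, "dy": 2.9, "dz": 0, "turn": 0}, {"dx": 0.5, "dy": 2.9, "dz": 0, "turn": 0}, {"dx": 0.5, "dy": 2.9, "dz": 0, "turn": 0}, {"dx": 0.2, "dy": 1.2, "dz": 0, "turn": 0}, {"dx": 0, "dy": 0, "dz": 0, "turn": 0}]'

```text
time: 7.82
tool_pos: [0.5565, -0.001, 0.2259]
tcp_rot: [-0.428, -3.112, -0.001]
wrist_force: [-0.4, -0.2, -0.5]
width: 0.178
```

```bash
cat > st.py <<'E'
from h import *
def circ(P):
    A=np.c_[2*P[:,:2],np.ones(len(P))]; s=np.linalg.lstsq(A,(P[:,:2]**2).sum(1),rcond=None)[0]
    return np.round(s[:2],4),np.sqrt(s[2]+s[:2]@s[:2]).round(4)
for _ in range(3):
  s=bot.read_state();t=s["tool_pos"];print(np.round(t,4),s["wrist_force"].round(1),s["width"])
  for n in("scene","side"):
    p,d,i=shot(n);P=pts(d,i); ok=np.isfinite(P[...,0])
    near=lambda lo,hi,r:P[ok&(np.hypot(P[...,0]-.557,P[...,1]+.006)<r)&(P[...,2]>lo)&(P[...,2]<hi)]
    h=near(.1,.17,.035); g=h[h[:,2]>.16-.02]; a=h[h[:,2]<.156]
    r=near(.02,.063,.026)
    print(n,"head",len(a),np.round((a.min(0)+a.max(0))/2,4),"ext",np.ptp(a,0).round(3),"zmin",a[:,2].min().round(4),"tube",len(r),circ(r),np.round((r.min(0)+r.max(0))/2,4),np.ptp(r,0).round(3))
E
python3 st.py
```

```text
[ 0.5565 -0.001   0.2259] [-0.4 -0.2 -0.5] 0.178437087177686
scene head 57 [ 0.5577 -0.0021  0.1412] ext [0.015 0.018 0.029] zmin 0.1267 tube 223 (array([ 0.5592, -0.0048]), np.float64(0.0176)) [ 0.5591 -0.0049  0.0413] [0.04  0.039 0.042]
side head 107 [ 0.5553 -0.0056  0.1405] ext [0.013 0.021 0.03 ] zmin 0.1256 tube 408 (array([ 0.556 , -0.0077]), np.float64(0.0177)) [ 0.556  -0.0077  0.0412] [0.04  0.044 0.042]
[ 0.5562 -0.0036  0.2259] [ 0.4 -1.   0.1] 0.17235285148306903
scene head 56 [ 0.5578 -0.0048  0.1411] ext [0.015 0.018 0.029] zmin 0.1266 tube 226 (array([ 0.5596, -0.0048]), np.float64(0.0176)) [ 0.56   -0.0048  0.0416] [0.041 0.039 0.043]
side head 112 [ 0.5548 -0.0061  0.1417] ext [0.012 0.022 0.028] zmin 0.1276 tube 406 (array([ 0.556 , -0.0077]), np.float64(0.0177)) [ 0.5558 -0.0072  0.0414] [0.041 0.042 0.042]
[ 0.5563 -0.0046  0.2261] [ 0.4 -1.4 -0.7] 0.17921156623210388
scene head 53 [ 0.5592 -0.0057  0.141 ] ext [0.011 0.018 0.028] zmin 0.127 tube 224 (array([ 0.559 , -0.0047]), np.float64(0.0176)) [ 0.5582 -0.0048  0.0414] [0.042 0.04  0.042]
side head 104 [ 0.555  -0.0072  0.1409] ext [0.013 0.022 0.03 ] zmin 0.1261 tube 409 (array([ 0.5559, -0.0079]), np.float64(0.0176)) [ 0.5556 -0.0072  0.0414] [0.039 0.04  0.043]
```

After settling, the head and tube axes agree to about 1 mm in both views. Lower 11.8 cm and release.

jog_arm --motion '[{"dx": 0, "dy": 0, "dz": -1.5, "turn": 0}, {"dx": 0, "dy": 0, "dz": -2, "turn": 0}, {"dx": 0, "dy": 0, "dz": -2, "turn": 0}, {"dx": 0, "dy": 0, "dz": -1.5, "turn": 0}, {"dx": 0, "dy": 0, "dz": -1.5, "turn": 0}, {"dx": 0, "dy": 0, "dz": -1.5, "turn": 0}, {"dx": 0, "dy": 0, "dz": -1.2, "turn": 0}, {"dx": 0, "dy": 0, "dz": -0.6, "turn": 0}, {"dx": 0, "dy": 0, "dz": 0, "turn": 0}, {"dx": 0, "dy": 0, "dz": 0, "turn": 0}]'

```text
time: 8.95
tool_pos: [0.5568, -0.004, 0.1086]
tcp_rot: [0.435, 3.111, -0.0]
wrist_force: [0.2, -0.2, -0.0]
width: 0.177
```

jog_arm --motion '[{"dx": 0, "dy": 0, "dz": 0, "turn": 0}, {"dx": 0, "dy": 0, "dz": 0, "turn": 0}, {"dx": 0, "dy": 0, "dz": 0, "turn": 0}, {"dx": 0, "dy": 0, "dz": 0, "turn": 0}, {"dx": 0, "dy": 0, "dz": 0, "turn": 0}, {"dx": 0, "dy": 0, "dz": 0, "turn": 0}, {"dx": 0, "dy": 0, "dz": 0, "turn": 0}, {"dx": 0, "dy": 0, "dz": 0, "turn": 0}]' --fingers 6

```text
time: 9.62
tool_pos: [0.5564, -0.0035, 0.1083]
tcp_rot: [-0.433, -3.112, -0.0]
wrist_force: [-0.1, 0.0, 0.9]
width: 0.7
```

jog_arm --motion '[{"dx": 0, "dy": 0, "dz": 0, "turn": 0}, {"dx": 0, "dy": 0, "dz": 1.5, "turn": 0}, {"dx": 0, "dy": 0, "dz": 2, "turn": 0}, {"dx": 0, "dy": 0, "dz": 2, "turn": 0}, {"dx": 0, "dy": 0, "dz": 2, "turn": 0}, {"dx": 0, "dy": 0, "dz": 2, "turn": 0}, {"dx": 0, "dy": 0, "dz": 2, "turn": 0}, {"dx": 0, "dy": 0, "dz": 1, "turn": 0}, {"dx": 0, "dy": 0, "dz": 0, "turn": 0}]'

```text
time: 10.37
tool_pos: [0.5584, -0.0036, 0.2365]
tcp_rot: [0.433, 3.106, 0.001]
wrist_force: [0.9, 0.3, 0.8]
width: 0.704
```

```bash
cat > bs.py <<'E'
from h import *
def chk():
  for n in("scene","side"):
    p,d,i=shot(n);P=pts(d,i); ok=np.isfinite(P[...,0])
    m=ok&(np.hypot(P[...,0]-.557,P[...,1]+.006)<.045)&(P[...,2]>.067)&(P[...,2]<.17); h=P[m]
    if len(h)<10: print(n,"few",len(h)); continue
    lo=h[h[:,2]<.1];hi=h[h[:,2]>.13]
    print(n,len(h),"zmax",h[:,2].max().round(3),"lo",lo.mean(0).round(4),"hi",hi.mean(0).round(4))
  return p
E
python3 - <<'E'
from bs import *
s=bot.read_state();print(s["tool_pos"],s["q"],s["width"]); p=chk()
cv2.imwrite("pics/rel.png",cv2.resize(p[120:280,160:340,::-1],(540,480)))
E
```

```text
[ 0.5583711  -0.00358819  0.23649164] [-5.10231212e-02  3.66162810e-02  1.85387183e+00 -1.83587484e-05
  1.24531758e+00 -1.34507591e+00] 0.7035787290013528
scene 136 zmax 0.158 lo [ 0.5634 -0.0054  0.084 ] hi [ 0.5622 -0.005   0.1453]
side 275 zmax 0.157 lo [ 0.5542 -0.0109  0.084 ] hi [ 0.5545 -0.0102  0.1444]
```

View pics/rel.png

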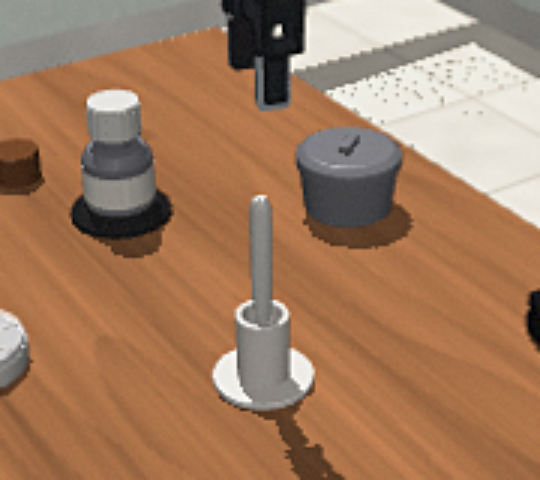

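The brush (top at (260,200)) stands upright in its stand. Next, the cap.

jog_arm --motion '[{"dx": 0.1, "dy": 1.3, "dz": 0, "turn": 0}, {"dx": 0.2, "dy": 2.65, "dz": 0, "turn": 0}, {"dx": 0.2, "dy": 2.65, "dz": 0, "turn": 0}, {"dx": 0.2, "dy": 2.65, "dz": 0, "turn": 0}, {"dx": 0.2, "dy": 2.65, "dz": 0, "turn": 0}, {"dx": 0.2, "dy": 2.65, "dz": 0, "turn": 0}, {"dx": 0.2, "dy": 2.65, "dz": 0, "turn": 0}, {"dx": 0.2, "dy": 2.65, "dz": 0, "turn": 0}, {"dx": 0.2, "dy": 2.65, "dz": 0, "turn": 0}, {"dx": 0.2, "dy": 2.65, "dz": 0, "turn": 0}, {"dx": 0.3, "dy": 2.65, "dz": 0, "turn": 0}, {"dx": 0, "dy": 0, "dz": 0, "turn": 0}]' --fingers 8.54

```text
time: 11.47
tool_pos: [0.5771, 0.2796, 0.2308]
tcp_rot: [-0.428, -3.109, -0.002]
wrist_force: [0.7, -0.3, 0.7]
width: 1.0
```

jog_arm --motion '[{"dx": 0, "dy": 0, "dz": 0, "turn": 0}, {"dx": 0, "dy": 0, "dz": 0, "turn": 0}]'

```text
time: 11.63
tool_pos: [0.5774, 0.2745, 0.2315]
tcp_rot: [-0.432, -3.109, 0.003]
wrist_force: [0.1, 0.1, -0.7]
width: 1.001
```

```bash
python3 - <<'E'
from h import *
T=[]
for k in range(4):
    s=bot.read_state();T.append(s["tool_pos"])
    p,d,i=shot("wrist"); P=pts(d,i)
    q=P[np.isfinite(P[...,0])&(P[...,2]>.106)&(P[...,2]<.125)&(np.hypot(P[...,0]-.58,P[...,1]-.274)<.05)]
    print(s["tool_pos"].round(4),len(q),np.round((q.min(0)+q.max(0))/2,4),np.ptp(q,0).round(3))
print(np.mean(T,0),s["q"].round(3))
cv2.imwrite("pics/w2.png",p[...,::-1])
E
```

```text
[0.5774 0.2745 0.2315] 2426 [0.5783 0.278  0.1104] [0.047 0.047 0.009]
[0.5776 0.2739 0.2319] 2424 [0.5778 0.2779 0.1104] [0.046 0.046 0.009]
[0.5779 0.2736 0.2324] 2420 [0.5779 0.2781 0.1104] [0.047 0.047 0.009]
[0.5781 0.2735 0.2327] 2418 [0.5779 0.2777 0.1107] [0.047 0.047 0.009]
[0.57776622 0.27387973 0.23212075] [ 0.403  0.198  1.682 -0.     1.263 -0.89 ]
```

View pics/w2.png

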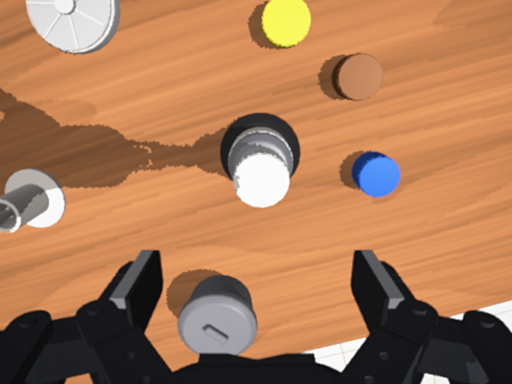

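Wrist view: the white cap at (262,180) sits about 4 px right of the finger midline (257.5), so the tool needs about 3 mm of +y. That agrees with the fixed-camera estimate once corrected by the brush result. Descend with that correction.

jog_arm --motion '[{"dx": 0.1, "dy": 0.3, "dz": -1.2, "turn": 0}, {"dx": 0, "dy": 0, "dz": -2.2, "turn": 0}, {"dx": 0, "dy": 0, "dz": -2.2, "turn": 0}, {"dx": 0, "dy": 0, "dz": -2.2, "turn": 0}, {"dx": 0, "dy": 0, "dz": -2.2, "turn": 0}, {"dx": 0, "dy": 0, "dz": -2, "turn": 0}, {"dx": 0, "dy": 0, "dz": -1.5, "turn": 0}, {"dx": 0, "dy": 0, "dz": -0.8, "turn": 0}, {"dx": 0, "dy": 0, "dz": -0.3, "turn": 0}, {"dx": 0, "dy": 0, "dz": 0, "turn": 0}, {"dx": 0, "dy": 0, "dz": 0, "turn": 0}, {"dx": 0, "dy": 0, "dz": 0, "turn": 0}]'

```text
time: 12.83
tool_pos: [0.5806, 0.2779, 0.0888]
tcp_rot: [0.433, 3.109, 0.002]
wrist_force: [0.1, 0.1, 0.2]
width: 0.998
```

jog_arm --motion '[{"dx": 0, "dy": 0, "dz": 0, "turn": 0}, {"dx": 0, "dy": 0, "dz": 0, "turn": 0}, {"dx": 0, "dy": 0, "dz": 0, "turn": 0}, {"dx": 0, "dy": 0, "dz": 0, "turn": 0}, {"dx": 0, "dy": 0, "dz": 0, "turn": 0}, {"dx": 0, "dy": 0, "dz": 0, "turn": 0}, {"dx": 0, "dy": 0, "dz": 0, "turn": 0}, {"dx": 0, "dy": 0, "dz": 0, "turn": 0}, {"dx": 0, "dy": 0, "dz": 0, "turn": 0}]' --fingers 3.5 --grip_force 50

```text
time: 13.58
tool_pos: [0.5798, 0.2776, 0.0877]
tcp_rot: [0.433, 3.111, 0.001]
wrist_force: [-0.9, -0.6, 3.8]
width: 0.528
```

```bash
python3 - <<'E'
from h import *
for k in range(3):
    s=bot.read_state();print(s["tool_pos"].round(4),s["wrist_force"].round(1),s["torque"].round(2),s["width"])
    p,d,i=shot(["side","scene","scene"][k]); P=pts(d,i)
    q=P[np.isfinite(P[...,0])&(P[...,2]>.07)&(P[...,2]<.125)&(np.hypot(P[...,0]-.58,P[...,1]-.274)<.03)]
    if k==0: cv2.imwrite("pics/g1.png",cv2.resize(p[90:220,130:270,::-1],(560,520)))
E
```

```text
[0.5798 0.2776 0.0877] [-0.9 -0.6  3.8] [-0.18  0.08  0.02] 0.5284020752044554
[0.5798 0.2776 0.0876] [-1.1 -1.1  4.4] [-0.16  0.09  0.04] 0.5288193130195818
[0.5798 0.2776 0.0876] [ 0.1 -0.4  5.5] [-0.18  0.06 -0.05] 0.5289615973783922
```

View pics/g1.png

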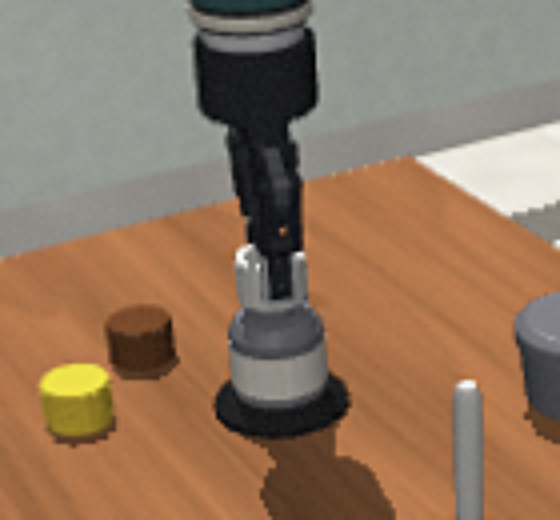

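The cap is gripped centrally: 45 mm opening and lateral forces around 1 N. Now push down.

jog_arm --motion '[{"dx": 0, "dy": 0, "dz": -0.1, "turn": 0}, {"dx": 0, "dy": 0, "dz": -0.15, "turn": 0}, {"dx": 0, "dy": 0, "dz": -0.15, "turn": 0}, {"dx": 0, "dy": 0, "dz": -0.15, "turn": 0}, {"dx": 0, "dy": 0, "dz": 0, "turn": 0}, {"dx": 0, "dy": 0, "dz": 0, "turn": 0}, {"dx": 0, "dy": 0, "dz": 0, "turn": 0}]' --grip_force 80

```text
time: 14.32
tool_pos: [0.5798, 0.2776, 0.0826]
tcp_rot: [0.433, 3.111, 0.001]
wrist_force: [-1.8, -1.0, 8.5]
width: 0.517
```

```bash
cat > s.py <<'E'
from h import *
for k in range(3):
    s=bot.read_state();print(s["tool_pos"].round(4),s["wrist_force"].round(1),s["torque"].round(2),s["q"][5].round(3),s["width"]); viewer.read_camera("scene")
E
python3 s.py
```

```text
[0.5798 0.2776 0.0826] [-1.8 -1.   8.5] [-0.17  0.25 -0.03] -0.886 0.5168219283287078
[0.5798 0.2776 0.0825] [-0.4 -2.   7.8] [-0.18  0.27 -0.03] -0.886 0.5188700168014126
[0.5798 0.2776 0.0826] [-1.9 -0.9  8.3] [-0.19  0.27 -0.03] -0.886 0.5150723396076287
```

The force of 8.2 N corresponds to about 5 mm of push, matching the 5 mm travel. Add 0.7 mm, then turn 1.2 rad.

jog_arm --motion '[{"dx": 0, "dy": 0, "dz": -0.07, "turn": 0}, {"dx": 0, "dy": 0, "dz": 0, "turn": 0.08}, {"dx": 0, "dy": 0, "dz": 0, "turn": 0.08}, {"dx": 0, "dy": 0, "dz": 0, "turn": 0.08}, {"dx": 0, "dy": 0, "dz": 0, "turn": 0.08}, {"dx": 0, "dy": 0, "dz": 0, "turn": 0.08}, {"dx": 0, "dy": 0, "dz": 0, "turn": 0.08}, {"dx": 0, "dy": 0, "dz": 0, "turn": 0.08}, {"dx": 0, "dy": 0, "dz": 0, "turn": 0.08}]'

```text
time: 15.22
tool_pos: [0.5803, 0.2781, 0.0822]
tcp_rot: [-0.573, 3.087, 0.001]
wrist_force: [-1.5, -0.5, 8.1]
width: 0.518
```

```bash
python3 s.py
```

```text
[0.5803 0.2781 0.0822] [-1.5 -0.5  8.1] [-0.04  0.11 -0.06] -1.53 0.5180594797586999
[0.5803 0.2781 0.0822] [-1.9 -0.5  8.5] [-0.08  0.09  0.03] -1.534 0.5188664784162781
[0.5803 0.2781 0.0822] [-0.6 -0.4  9.3] [-0.12  0.1   0.04] -1.528 0.5168045798435842
```

jog_arm --motion '[{"dx": 0, "dy": 0, "dz": 0, "turn": 0.08}, {"dx": 0, "dy": 0, "dz": 0, "turn": 0.08}, {"dx": 0, "dy": 0, "dz": 0, "turn": 0.08}, {"dx": 0, "dy": 0, "dz": 0, "turn": 0.08}, {"dx": 0, "dy": 0, "dz": 0, "turn": 0.08}, {"dx": 0, "dy": 0, "dz": 0, "turn": 0.08}, {"dx": 0, "dy": 0, "dz": 0, "turn": 0.08}, {"dx": 0, "dy": 0, "dz": 0, "turn": 0}, {"dx": 0, "dy": 0, "dz": 0, "turn": 0}]'

```text
time: 16.12
tool_pos: [0.5805, 0.2782, 0.0823]
tcp_rot: [-1.398, 2.81, 0.0]
wrist_force: [-1.8, -0.2, 9.1]
width: 0.515
```

```bash
python3 s.py
```

```text
[0.5805 0.2782 0.0823] [-1.8 -0.2  9.1] [-0.01  0.05  0.  ] -2.086 0.5153966832019669
[0.5805 0.2782 0.0823] [-1.1 -0.4  7.4] [0.02 0.05 0.04] -2.086 0.5155376715803495
[0.5805 0.2782 0.0823] [-1.1 -0.2  8.8] [-0.01  0.07  0.02] -2.086 0.5194065060526152
```

The turn is 1.2 rad with no end-stop torque. Lift a little and check the force.

jog_arm --motion '[{"dx": 0, "dy": 0, "dz": 0.2, "turn": 0}, {"dx": 0, "dy": 0, "dz": 0.2, "turn": 0}, {"dx": 0, "dy": 0, "dz": 0.2, "turn": 0}, {"dx": 0, "dy": 0, "dz": 0.2, "turn": 0}, {"dx": 0, "dy": 0, "dz": 0.2, "turn": 0}, {"dx": 0, "dy": 0, "dz": 0.2, "turn": 0}, {"dx": 0, "dy": 0, "dz": 0, "turn": 0}]'

```text
time: 16.85
tool_pos: [0.5787, 0.2772, 0.0923]
tcp_rot: [1.398, -2.811, -0.0]
wrist_force: [0.1, -0.5, -0.0]
width: 0.514
```

```bash
python3 s.py
```

```text
[0.5787 0.2772 0.0923] [ 0.1 -0.5 -0. ] [ 0.    0.   -0.01] -2.086 0.5144098940425081
[0.5787 0.2772 0.0921] [ 0.1  0.4 -0.7] [-0.    0.06 -0.02] -2.086 0.515839551271441
[0.5787 0.2772 0.0921] [ 0.1  0.8 -0.6] [ 0.   -0.06  0.02] -2.086 0.5143626378003118
```

It's free, with no catching. Lift 7.5 cm more so the rim ends about 0.165 m up.

jog_arm --motion '[{"dx": 0, "dy": 0, "dz": 0.5, "turn": 0}, {"dx": 0, "dy": 0, "dz": 0.7, "turn": 0}, {"dx": 0, "dy": 0, "dz": 1, "turn": 0}, {"dx": 0, "dy": 0, "dz": 1.3, "turn": 0}, {"dx": 0, "dy": 0, "dz": 1.5, "turn": 0}, {"dx": 0, "dy": 0, "dz": 1.3, "turn": 0}, {"dx": 0, "dy": 0, "dz": 0.8, "turn": 0}, {"dx": 0, "dy": 0, "dz": 0.4, "turn": 0}, {"dx": 0, "dy": 0, "dz": 0, "turn": 0}, {"dx": 0, "dy": 0, "dz": 0, "turn": 0}, {"dx": 0, "dy": 0, "dz": 0, "turn": 0}, {"dx": 0, "dy": 0, "dz": 0, "turn": 0}]'

```text
time: 18.0
tool_pos: [0.5788, 0.2771, 0.1668]
tcp_rot: [1.398, -2.811, -0.0]
wrist_force: [-0.1, -0.1, -0.6]
width: 0.519
```

jog_arm --motion '[{"dx": 0, "dy": 0, "dz": 0, "turn": 0}, {"dx": 0, "dy": 0, "dz": 0, "turn": 0}, {"dx": 0, "dy": 0, "dz": 0, "turn": 0}, {"dx": 0, "dy": 0, "dz": 0, "turn": 0}, {"dx": 0, "dy": 0, "dz": 0, "turn": 0}, {"dx": 0, "dy": 0, "dz": 0, "turn": 0}]'

```text
time: 18.5
tool_pos: [0.5795, 0.2775, 0.168]
tcp_rot: [1.399, -2.813, 0.0]
wrist_force: [-0.2, 0.6, -0.2]
width: 0.519
```

```bash
python3 s.py; python3 - <<'E'
from bs import *
chk(); a=[]
for n in("scene","side"):
    p,d,i=shot(n); P=pts(d,i); o=np.load(n+"0.npz")
    hsv=cv2.cvtColor(p,cv2.COLOR_RGB2HSV); w=(hsv[...,1]<40)&(hsv[...,2]>110)
    q=P[w&np.isfinite(P[...,0])&(P[...,2]>.13)&(P[...,2]<.22)&(np.hypot(P[...,0]-.579,P[...,1]-.276)<.04)]
    if len(q): print(n,"cap",len(q),q.min(0).round(3),q.max(0).round(3))
    r=P[np.isfinite(P[...,0])&(np.hypot(P[...,0]-.506,P[...,1]+.299)<.06)&(P[...,2]<.09)&(P[...,2]>.08)]
    print("cup rim",((r.min(0)+r.max(0))/2).round(3))
    c=(150,100) if n=="side" else (260,110); a.append(cv2.resize(p[c[1]:c[1]+140,c[0]-20:c[0]+120,::-1],(390,390)))
cv2.imwrite("pics/end.png",np.hstack(a))
E
```

```text
[0.5795 0.2775 0.168 ] [-0.2  0.6 -0.2] [-0.02 -0.02  0.01] -2.086 0.5191444974719994
[0.5795 0.2775 0.1681] [ 0.1 -0.1 -1. ] [-0.01  0.02 -0.02] -2.086 0.5148186820873161
[0.5795 0.2775 0.1681] [ 0.4 -0.3 -0.4] [-0.   -0.03 -0.03] -2.086 0.5150752805715917
scene 133 zmax 0.158 lo [ 0.5628 -0.005   0.0847] hi [ 0.5618 -0.0048  0.145 ]
side 275 zmax 0.158 lo [ 0.5541 -0.0109  0.0838] hi [ 0.5545 -0.0103  0.1442]
scene cap 121 [0.561 0.268 0.167] [0.609 0.298 0.217]
cup rim [ 0.508 -0.298  0.084]
side cap 294 [0.551 0.247 0.164] [0.599 0.297 0.208]
cup rim [ 0.504 -0.3    0.084]
```

View pics/end.png

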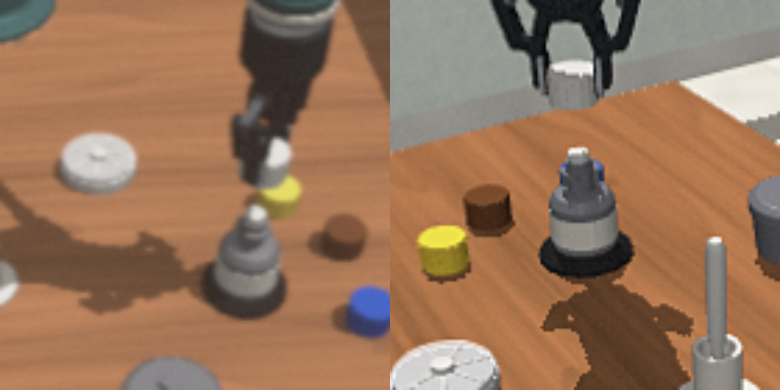

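The cap is held level above the open bottle (cap at (573,85), neck at (578,160) in the right panel), with its rim at about z = 0.165. The brush and cup haven't moved. I'm handing in the job.

```bash
python3 -c "
from workcell import bot
print(bot.finish_job()); s=bot.read_state(); print(s['time'],s['tool_pos'],s['width'])"
```

```text
the job is handed in; nothing more can be done
None
the job is handed in; nothing more can be done
```

The whole job is done and handed in at about 19 s of the 58 s allowed; `finish_job` gives no verdict, so the result is unconfirmed.

I lifted the brush and dipped its head to about 0.035 m above the work surface inside the cup, some 50 mm below the rim. I then stood it back upright in its stand and let go. The cap took about 5–5.7 mm of push, with 8–9 N measured at the wrist. I turned it 1.2 rad counter-clockwise with no end-stop torque and lifted it off without catching.

- **Cap:** held level with its lower rim at about z = 0.165 m, straight above the bottle, and about 0 N outside force.
- **Brush:** upright in its stand, same position as at the start.
- **Cup:** upright; the rim position agrees with the start to about 1 mm.
- **Bystanders:** I did not re-measure the pot, dispenser and case at the end. Those visible in the late pictures looked undisturbed, and the arm never came near them.
- **Disagreements:** the two fixed cameras differed by about 3 mm, and by a similar amount from the wrist camera. I corrected for this using where the brush grasp actually ended up.

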